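# Sort the analyser bench after a run

### The arm

A 6-joint arm with a two-finger parallel gripper is mounted at the origin on the work surface. World frame = base frame: x ahead of the robot, y to its left, z up, the work surface at z = 0. Lengths are in m, angles in degrees, forces in N, time in s.
With the tool pointing down it reaches from about 0.375 to 0.9 m from the base axis. Payload 3.1 kg.
Tool frame: the origin (TCP) lies on the centre line of the jaws, within the pads' length; the fingertips stand 22 mm ahead of it and the grasp point (between the pads) lies 3 mm ahead of it; z points along the fingers, y is the line along which they close (so a half turn about z gives the same grasp; the last joint's range is limited). The gripper opens to 87 mm and grips with 3 to 60 N. Pads are 19 mm wide; open, the fingers measure 117 mm over their backs; the gripper's body (75 mm by 190 mm) begins 51 mm behind the grasp point.
Start: joints at [-77.836, 30.224, 82.088, -0, 67.689, -10.227], TCP at [0.238, -0.578, 0.245] pointing down, gripper open.
Joint ranges: [-176.69, 176.69], [-43.24, 126.21], [12.49, 139.97], [-82, 262], [0, 151.66], [-163.58, 163.58]. Speed limits (degrees/s): [159.86, 159.86, 180, 180, 180, 180].

### API

Orientations are given as a 3x3 rotation matrix whose columns are the frame's x, y, z axes.
In Python, from rig import * gives the robot as it stands.
- The arm moves only by the shell command python3 -m jog 'ROWS'. ROWS is text: rows parted by semicolons, each of 7 numbers parted by spaces: the shift along the tool's x, y, z in mm, then the turn, a rotation vector about the tool's x, y, z in rad, then the finger opening in mm, from 0 to 87. In form: tx ty tz ax ay az fingers; .... A call has 1 to 12 rows; each row shifts and turns the commanded pose from where the row before left it, along the tool's axes as they then stand; what a row does not reach is not made up. A row lasts 1/8 s, in which the tool goes at most 62.5 mm and 10.7 degrees, less where a joint would pass 70% of its speed; a pose out of reach is approached as far as the arm can. A call with a gripper value outside its range is refused whole. The fingers move at their own pace and stop on an object; the grip force is fixed at half the most. Time passes only in rows, so rows that do not move let the fingers close. It gives the time, the measured TCP pose, the force, the opening and the grip force at its end, in the units of the state.
- read_state(): the state, without advancing time (a new reading comes with each control period).
- capture(name): name is "scene" or "top" or "wrist"; returns a dict with "color" (400x640x3 uint8, red, green, blue), "camera_matrix" (3x3 intrinsics, pixels), "distortion" ([k1, k2, p1, p2, k3] as OpenCV has them; the pictures are not rectified), "R" (3x3) and "t" (3): a world point X has camera coordinates R X + t. Camera axes: x right, y down, z forward; pixel columns grow to the right and rows downward; lengths in m; the calibration is good to about 2 mm. A picture is of the moment at which its call begins. There is no depth.
- hand_in(): hands the job in; it is judged then, once.
Trained networks look in the newest picture that a camera, given by its name, has taken for a name from the list of things; names that differ only in an ending like _2 or _b are one class to them, and where a whole thing is asked for, a point or a joint stands for the part that bears it (a point fixed in the world has none). Each returns a list of dicts, best first, with "conf" (0 to 1); they miss things now and then, are a little off and sometimes report something else, mostly with a low value. They report only what shows in the picture. A call takes as long as a camera call. They do not tell look-alikes from the thing itself.
- find_in(camera, target): "at" ([x, y, z] in m, in world coordinates, good to about 4 mm: the middle of the surface that is visible of it).
- trace(camera, target): "pixels" (400x640 bool, what is visible of it).
- place_of(camera, target): "at" ([x, y, z] in m, in world coordinates, good to about 4 mm: a listed point, or the origin of a listed thing).
The state is a dict: "time_s": time; "joint_positions": joint angles; "qvel": joint speeds; "tau": joint torques, N m; "position": TCP position; "tcp_rot": TCP orientation; "force": force on the tool from outside, world axes, zero at the start; "moment": the same for the moment, N m; "opening": opening from 0.0 (shut) to 1.0 (fully open); "grasp_force": force on a finger pad.
Only numpy, scipy, OpenCV 4.12 (cv2) and the standard library are available. Lean on these libraries where they do the work, as an engineer would, in place of code of your own. Each camera call takes 0.05 s, during which the arm holds its last target. There are 200 camera calls.

### The job

Clear up after the run: stand the two blue-capped vials upright in the blue tray and the two orange-capped bottles upright in the orange tray, and set the loose black cartridge fully down and straight into the empty gap of the white rack without shifting or tipping the cartridges beside it. Lay or knock nothing over on the way, and leave everything released and at rest.

Things in the scene. Friction and masses are not known exactly. Their poses are not given: they have to be found in the camera images.
- blue_tall: round clear-glass vial standing upright with a BLUE screw cap, the taller of the pair: 82 mm tall over all, body 32 mm diameter, cap 34 mm diameter and 24 mm tall at the top, paper band round the body. About 60 g. Origin: centre of its underside, z up along its axis. Belongs in blue_tray.
- blue_short: round clear-glass vial standing upright with a BLUE screw cap, the shorter of the pair: 60 mm tall over all, body 32 mm diameter, cap 34 mm diameter and 24 mm tall at the top, paper band round the body. About 60 g. Origin: centre of its underside, z up along its axis. Belongs in blue_tray.
- orange_tall: square white plastic bottle standing upright with an ORANGE round screw cap, the taller of the pair: 84 mm tall over all, body 38 x 38 mm and 58 mm tall, cap 34 mm diameter and 24 mm tall at the top. About 70 g. Origin: centre of its underside, z up along its axis, x and y square to the body's sides. Belongs in orange_tray.
- orange_short: square white plastic bottle standing upright with an ORANGE round screw cap, the shorter of the pair: 62 mm tall over all, body 38 x 38 mm and 36 mm tall, cap 34 mm diameter and 24 mm tall at the top. About 70 g. Origin: centre of its underside, z up along its axis, x and y square to the body's sides. Belongs in orange_tray.
- cartridge: the one black cartridge standing on the open bench (not in the rack), 90 g: body 76 mm along its x, 20 mm thick along y, 36 mm high, steel panels on its sides; centred on top a grip tab 32 mm along x, 14 mm along y, up to 64 mm height, yellow mark on it. In the rack grip it by the tab's two x ends, above the body. Origin: centre of its underside, z up. Either way round. Belongs in the rack's gap.
- blue_tray: BLUE open tray fixed to the bench, 100 mm along its x by 160 mm along its y, rim 22 mm high, walls and floor 4 mm thick (inner floor 92 x 152 mm, 4 mm above the bench). Origin: centre of its underside, z up. Room for two vials side by side along its y, about 64 mm apart.
- orange_tray: ORANGE open tray fixed to the bench, 100 mm along its x by 160 mm along its y, rim 22 mm high, walls and floor 4 mm thick (inner floor 92 x 152 mm, 4 mm above the bench). Origin: centre of its underside, z up. Room for two bottles side by side along its y, about 64 mm apart.
- rack: white open rack fixed to the bench, 96 mm along x, 120 mm along y, rim 22 mm high, walls and floor 4 mm thick. Four black cartridges stand in it, their length along its x: the outer two, at y +-45 mm, are fixed; the inner two, at y +-24 mm, loose. Between these one empty gap 28 mm wide for the 20 mm cartridge. Origin: centre of its underside, below the middle of the gap; z up.
- neighbour_left: black cartridge just like cartridge, already standing loose in the rack on the rack's +y side of the gap (about 110 g). Origin: centre of its underside. Leave it where it is, upright.
- neighbour_right: black cartridge just like cartridge, already standing loose in the rack on the rack's -y side of the gap (about 110 g). Origin: centre of its underside. Leave it where it is, upright.
Mind the look-alikes: they are no part of the job. What is shaped like the blue_short but red or yellow is not meant.

How it is judged (in metres and radians):
At the end, for the whole second after the job is handed in: Each vial and bottle on its tray's floor, inside the walls, upright (0.15 rad); cartridge in the gap: within 10 mm of the rack's centre along x and y, down (9 mm), upright, lengthwise along rack x (0.25 rad); both neighbours upright and within 10 mm of their start; all at rest (0.02 m/s) (x of blue_tall in the frame of blue_tray between -0.046 and 0.046 m and y of blue_tall in the frame of blue_tray between -0.076 and 0.076 m and z of blue_tall in the frame of blue_tray between -0.01 and 0.01 m and angle between each of blue_tall, blue_short, orange_tall, orange_short, cartridge, neighbour_left, neighbour_right's own z axis and vertical below 0.15 rad and x of blue_short in the frame of blue_tray between -0.046 and 0.046 m and y of blue_short in the frame of blue_tray between -0.076 and 0.076 m and z of blue_short in the frame of blue_tray between -0.01 and 0.01 m and x of orange_tall in the frame of orange_tray between -0.046 and 0.046 m and y of orange_tall in the frame of orange_tray between -0.076 and 0.076 m and z of orange_tall in the frame of orange_tray between -0.01 and 0.01 m and x of orange_short in the frame of orange_tray between -0.046 and 0.046 m and y of orange_short in the frame of orange_tray between -0.076 and 0.076 m and z of orange_short in the frame of orange_tray between -0.01 and 0.01 m and x of cartridge in the frame of rack between -0.01 and 0.01 m and y of cartridge in the frame of rack between -0.01 and 0.01 m and z of cartridge in the frame of rack between -0.009 and 0.009 m and angle between the x axis of cartridge and the x axis of rack, either way round below 0.25 rad and distance of each of neighbour_left, neighbour_right from where it was at the start of the episode below 0.01 m and linear speed of each of blue_tall, blue_short, orange_tall, orange_short, cartridge, neighbour_left, neighbour_right below 0.02 m/s); the robot touches nothing.
It fails at once if a neighbouring cartridge in the rack is shifted more than 15 mm or tipped more than 0.35 rad (distance of any of neighbour_left, neighbour_right from where it was at the start of the episode above 0.015 m or angle between any of neighbour_left, neighbour_right's own z axis and vertical above 0.35 rad).
It fails at once if a vial, a bottle or the cartridge is laid or knocked over (tilted more than 1.1 rad) (angle between any of blue_tall, blue_short, orange_tall, orange_short, cartridge's own z axis and vertical above 1.1 rad).
It also fails if it takes over 131 s, if anything falls off the work surface, if the arm or the gripper's body presses on something with over 40 N, if the wrist force passes 120 N, or if a joint passes its speed limit or range.

## Working session

There is one attempt and no reset: what is moved stays moved. The work goes in short steps, Python scripts to look and compute and a shell command to move; the robot and the scene stay as the last step left them, time stands still between calls to the robot, and variables do not carry over. Pictures are saved under pics/ and viewed, at most 14 in all, crops included, and the job is handed in when it is done.

```bash
ls; mkdir -p pics
python3 - <<'E'
from rig import *
import cv2,numpy as np
for c in ["scene","top","wrist"]:
    d=capture(c); cv2.imwrite(f"pics/{c}0.png",d["color"][:,:,::-1]); print(c,d["R"].round(3).tolist(),d["t"].round(3),d["camera_matrix"].round(0).tolist(),d["distortion"])
for c in ["scene","top"]:
    for n in ["blue_tall","blue_short","orange_tall","orange_short","cartridge","blue_tray","orange_tray","rack","neighbour_left","neighbour_right"]:
        print(c,n,[(np.round(r["at"],3).tolist(),round(r["conf"],2)) for r in place_of(c,n)][:6])
print(read_state())
E
```

```text
pics
scene [[-0.491, 0.871, -0.014], [0.66, 0.361, -0.659], [-0.569, -0.332, -0.752]] [ 0.245 -0.319  1.384] [[420.0, 0.0, 324.0], [0.0, 420.0, 201.0], [0.0, 0.0, 1.0]] [0.00399038 0.         0.         0.         0.        ]
top [[0.007, -1.0, 0.004], [-0.994, -0.008, -0.111], [0.111, -0.003, -0.994]] [-1.000e-03  4.810e-01  1.304e+00] [[442.0, 0.0, 319.0], [0.0, 442.0, 201.0], [0.0, 0.0, 1.0]] [-0.02530926  0.          0.          0.          0.        ]
wrist [[0.381, -0.925, -0.002], [-0.888, -0.366, 0.28], [-0.259, -0.105, -0.96]] [-0.623 -0.033  0.391] [[309.0, 0.0, 321.0], [0.0, 309.0, 201.0], [0.0, 0.0, 1.0]] [-0.03969565  0.          0.          0.          0.        ]
scene blue_tall [([0.44, -0.146, -0.001], 0.58)]
scene blue_short [([0.426, 0.259, 0.002], 0.88), ([0.325, 0.341, 0.003], 0.8), ([0.331, 0.191, -0.001], 0.68), ([0.352, 0.272, -0.003], 0.55)]
scene orange_tall [([0.668, -0.041, 0.007], 0.25)]
scene orange_short [([0.37, -0.313, 0.002], 0.53)]
scene cartridge [([0.479, -0.026, 0.002], 0.72)]
scene blue_tray [([0.551, 0.373, -0.001], 0.81)]
scene orange_tray [([
[... 910 characters left out ...]
222627e-04,
        6.76924231e+01, -1.02275076e+01]), 'qvel': array([ 0.01044847, -0.03339013,  0.01483274,  0.05950604, -0.06533131,
        0.02254352]), 'tau': array([-3.83657907e-04, -4.40024436e+01, -1.76985812e+01,  6.34178147e-02,
        5.05249912e-02, -1.58633384e-05]), 'position': array([ 0.23810333, -0.57781682,  0.24452776]), 'tcp_rot': array([[ 9.24595947e-01,  3.80949253e-01, -3.14038357e-05],
       [ 3.80949254e-01, -9.24595942e-01,  9.97657170e-05],
       [ 8.96981634e-06, -1.04206245e-04, -9.99999995e-01]]), 'force': array([ 0.35438316,  0.62759618, -0.86352366]), 'moment': array([-0.01901189,  0.00639237,  0.01710358]), 'grasp_force': 0.0, 'opening': 0.9996318369473556}
```

View pics/top0.png

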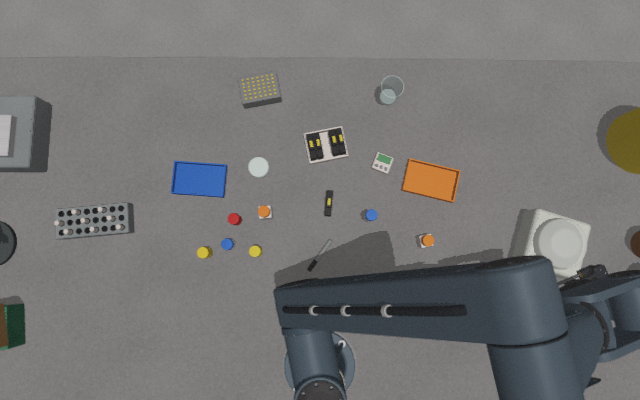

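View pics/scene0.png

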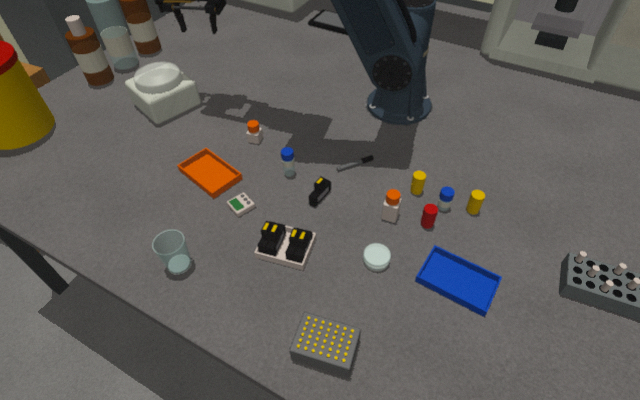

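Top view shows the blue tray at (199,179), orange tray at (431,181), rack at (326,145), and the loose cartridge at (328,203). The tall blue vial is at (371,215), and the orange bottles are at (264,212) (tall) and (427,240) (short).

Candidates for blue_short are (227,244) blue, (234,219) red, and (203,252) and (255,251) yellow. Only (227,244) is blue. I'll confirm it in a wrist crop.

```bash
python3 -m jog '0 0 0 0 0 0.13 87; 0 0 0 0 0 0.13 87; 0 0 0 0 0 0.131 87; 27 -41 0 0 0 0 87; 27 -41 0 0 0 0 87; 27 -41 0 0 0 0 87; 27 -41 0 0 0 0 87; 27 -41 0 0 0 0 87; 27 -41 0 0 0 0 87; 27 -41 0 0 0 0 87; 27 -41 0 0 0 0 87'
cat > h.py <<'E'
from rig import *
import cv2,numpy as np,pickle,os
names=["blue_tall","blue_short","orange_tall","orange_short","cartridge","blue_tray","orange_tray","rack","neighbour_left","neighbour_right"]
def snap(tag,c="wrist",find=True):
    d=capture(c); cv2.imwrite(f"pics/{tag}.png",d["color"][:,:,::-1]); pickle.dump(d,open(f"pics/{tag}.pkl","wb"))
    if find:
        for n in names:
            r=place_of(c,n)
            if r: print(tag,n,[(np.round(x["at"],3).tolist(),round(x["conf"],2)) for x in r][:4])
    return d
def ray(d,px):
    u=cv2.undistortPoints(np.array(px,float).reshape(-1,1,2),d["camera_matrix"],np.array(d["distortion"]))[:,0]
    v=np.c_[u,np.ones(len(u))]@d["R"]; return -d["R"].T@d["t"],v
def onplane(d,px,z):
    c,v=ray(d,px); return c+v*((z-c[2])/v[:,2])[:,None]
def proj(d,X):
    return cv2.projectPoints(np.array(X,float).reshape(-1,3),cv2.Rodrigues(np.array(d["R"]))[0],np.array(d["t"]),d["camera_matrix"],np.array(d["distortion"]))[0][:,0]
def tri(obs):
    A=np.zeros((3,3));b=np.zeros(3)
    for d,p in obs:
        c,v=ray(d,[p]);v=v[0]/np.linalg.norm(v[0]);P=np.eye(3)-np.outer(v,v);A+=P;b+=P@c
    return np.linalg.solve(A,b)
E
python3 - <<'E'
from h import *
snap("w1"); s=read_state(); print(s["position"],s["tcp_rot"].round(3))
E
```

```text
time_s: 2.52
position: [0.455, -0.2486, 0.2448]
tcp_rot: [[1.0, -0.0, 0.001], [-0.0, -1.0, -0.0], [0.001, 0.0, -1.0]]
force: [0.2, -0.2, -0.4]
opening: 0.995
grasp_force: 0.0
w1 blue_tall [([0.443, -0.146, -0.002], 0.57)]
w1 blue_short [([0.332, 0.19, 0.002], 0.5)]
w1 orange_tall [([0.449, 0.164, 0.003], 0.73)]
w1 orange_short [([0.366, -0.316, -0.001], 0.72)]
w1 cartridge [([0.475, -0.023, -0.005], 0.58)]
w1 blue_tray [([0.369, -0.314, -0.0], 0.53)]
w1 orange_tray [([0.554, -0.338, -0.003], 0.98)]
w1 neighbour_left [([0.655, 0.011, 0.001], 0.57)]
[ 0.45372447 -0.25086589  0.24452502] [[ 1.    -0.002 -0.   ]
 [-0.002 -1.    -0.   ]
 [-0.     0.    -1.   ]]
```

```bash
python3 -m jog '0 -50 0 0 0 0 87; 0 -50 0 0 0 0 87; 0 -50 0 0 0 0 87; 0 -50 0 0 0 0 87; 0 0 0 0 0 0 87'
python3 -c "
from h import *
snap('w2')"
python3 -m jog '0 -50 0 0 0 0 87; 0 -50 0 0 0 0 87; 0 -50 0 0 0 0 87; 0 -50 0 0 0 0 87; 0 -50 0 0 0 0 87; 0 0 0 0 0 0 87'
python3 -c "
from h import *
snap('w3')
s=read_state(); print(s['position'],s['tcp_rot'].round(3),s['joint_positions'],s['time_s'])"
```

```text
time_s: 3.7
position: [0.4532, -0.0474, 0.2445]
tcp_rot: [[1.0, 0.004, -0.001], [0.004, -1.0, 0.001], [-0.001, -0.001, -1.0]]
force: [-0.7, 0.3, 0.3]
opening: 1.006
grasp_force: 0.0
w2 blue_tall [([0.44, -0.146, -0.004], 0.77)]
w2 blue_short [([0.352, 0.274, 0.001], 0.66), ([0.429, 0.257, -0.002], 0.61)]
w2 orange_tall [([0.449, 0.163, 0.001], 0.9)]
w2 orange_short [([0.366, -0.314, -0.002], 0.85)]
w2 cartridge [([0.48, -0.025, -0.005], 0.78), ([0.352, 0.276, -0.001], 0.42)]
w2 orange_tray [([0.554, -0.34, -0.002], 0.95), ([0.441, -0.144, 0.0], 0.67), ([0.352, 0.275, 0.001], 0.64)]
time_s: 5.0
position: [0.454, 0.2028, 0.2445]
tcp_rot: [[1.0, 0.005, 0.001], [0.005, -1.0, 0.001], [0.001, -0.001, -1.0]]
force: [-1.7, -0.4, -0.7]
opening: 1.003
grasp_force: 0.0
w3 blue_tall [([0.441, -0.147, -0.002], 0.65)]
w3 blue_short [([0.332, 0.189, -0.001], 0.95), ([0.352, 0.275, 0.002], 0.77), ([0.428, 0.26, -0.003], 0.61)]
w3 orange_tall [([0.451, 0.163, 0.002], 0.65)]
w3 cartridge [([0.48, -0.024, -0.004], 0.56)]
w3 blue_tray [([0.556, 0.377, 0.003], 0.87)]
[0.45442607 0.19949571 0.24460812] [[ 1.    -0.001  0.   ]
 [-0.001 -1.    -0.   ]
 [ 0.     0.    -1.   ]] [ 1.07784487e+01  2.03478847e+01  1.00218394e+02 -1.62093222e-03
  5.94313227e+01  1.00861921e+02] 5.55
```

View pics/w2.png

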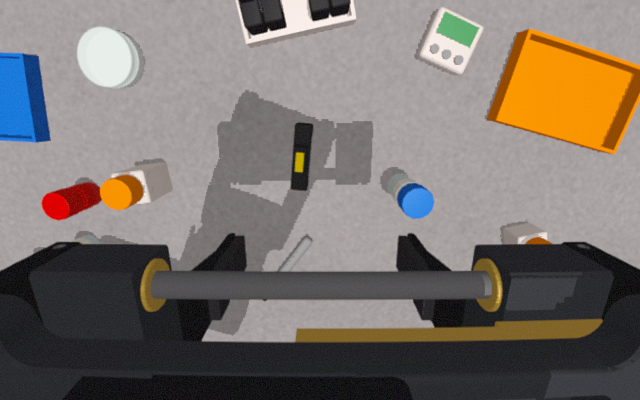

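View pics/w3.png

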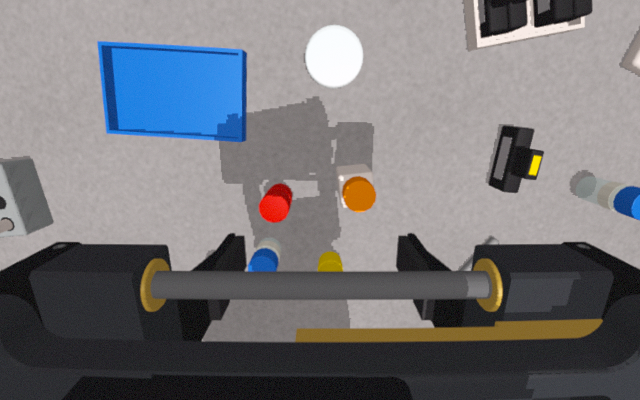

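View pics/w1.png

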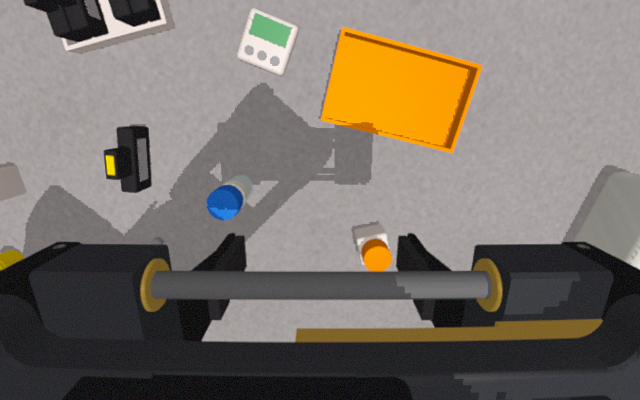

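w2: cartridge at (302,156), tall blue cap at (415,200), tall orange cap at (122,192), red look-alike at (70,200). w3: blue_short at (264,258) between a yellow one (330,262) and the red one (276,202), blue tray at (175,92). w1: short orange at (375,255), orange tray at (400,90). One enlarged composite next for identity and yaws.

Run:
```python
from h import *
D={k:pickle.load(open(f"pics/{k}.pkl","rb")) for k in ["w1","w2","w3"]}
D["scene"]=dict(capture("scene"));D["top"]=dict(capture("top"))
def cr(im,x,y,w,h,s): return cv2.resize(im[y:y+h,x:x+w,::-1],(w*s,h*s),interpolation=cv2.INTER_CUBIC)
a=cr(cv2.imread("pics/scene0.png")[:,:,::-1],400,165,100,75,4)
b=cr(D["w1"]["color"],330,205,100,75,4);c=cr(D["w3"]["color"],310,140,100,75,4);e=cr(D["w2"]["color"],255,115,100,75,4)
cv2.imwrite("pics/comp.png",np.vstack([np.hstack([a,b]),np.hstack([c,e])]))
for k,d in D.items():
    hsv=cv2.cvtColor(d["color"],cv2.COLOR_RGB2HSV)
    for nm,lo,hi in [("blue",(105,140,60),(122,255,255)),("orange",(6,180,90),(18,255,255))]:
        n,l,st,ce=cv2.connectedComponentsWithStats(cv2.inRange(hsv,lo,hi))
        print(k,nm,[(ce[i].round(1).tolist(),int(st[i,4]),st[i,:4].tolist()) for i in range(1,n) if st[i,4]>40])
```

```text
w1 blue [([224.4, 202.2], 957, [207, 185, 36, 35])]
w1 orange [([439.8, 82.7], 1631, [344, 32, 138, 118]), ([363.3, 126.7], 224, [341, 122, 41, 12]), ([375.9, 256.0], 578, [362, 239, 30, 33])]
w2 blue [([21.8, 99.0], 3657, [0, 53, 50, 89]), ([415.3, 200.4], 938, [398, 184, 36, 34])]
w2 orange [([567.0, 91.6], 12690, [487, 29, 153, 125]), ([120.7, 191.8], 1118, [99, 175, 44, 35]), ([537.6, 241.1], 105, [526, 238, 25, 6])]
w3 blue [([174.6, 90.6], 12868, [98, 42, 148, 100]), ([628.1, 201.6], 647, [614, 187, 26, 33]), ([263.2, 261.2], 563, [248, 249, 30, 23])]
w3 orange [([358.5, 193.9], 879, [343, 177, 33, 35])]
scene blue [([286.8, 153.5], 142, [281, 147, 12, 14]), ([446.6, 193.7], 177, [440, 187, 15, 15]), ([458.7, 279.8], 3256, [416, 245, 86, 71])]
scene orange [([78.6, 34.2], 132, [65, 27, 28, 13]), ([252.8, 125.9], 114, [248, 120, 11, 13]), ([209.7, 172.2], 1725, [178, 148, 64, 50]), ([392.6, 196.8], 170, [386, 190, 14, 15])]
top blue [([184.6, 171.6], 448, [171, 161, 50, 33]), ([371.0, 214.8], 98, [366, 210, 11, 11])]
top orange [([431.0, 179.5], 1296, [403, 159, 56, 42])]
```

View pics/comp.png

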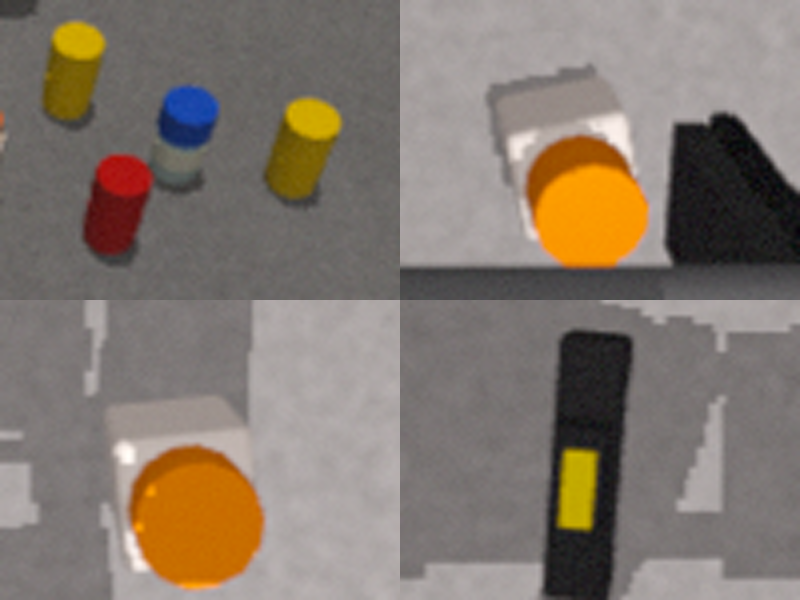

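Top-left panel: the blue-capped vial stands between two yellow cylinders with the red one in front. It is the only one with a blue cap and a glass body, so it is blue_short. The panels also give orange body yaws of about +7.6° (short) and +5.5° (tall), and about -4° for the cartridge.

Run:
```python
from h import *
D={k:pickle.load(open(f"pics/{k}.pkl","rb")) for k in ["w1","w2","w3"]}
D["s"]=capture("scene")
print("bt",tri([(D["w1"],(224.4,202.2)),(D["w2"],(415.3,200.4))]),tri([(D["w1"],(224.4,202.2)),(D["w2"],(415.3,200.4)),(D["s"],(286.8,153.5))]))
print("bs",tri([(D["w3"],(263.2,259)),(D["s"],(446.6,193.7))]))
print("ot",tri([(D["w2"],(120.7,191.8)),(D["w3"],(358.5,193.9))]),tri([(D["w2"],(120.7,191.8)),(D["w3"],(358.5,193.9)),(D["s"],(392.6,196.8))]))
print("os",tri([(D["w1"],(375.9,255)),(D["s"],(252.8,125.9))]))
def yaw(k,p,q,z):
    P=onplane(D[k],[p,q],z);v=P[1]-P[0];return np.degrees(np.arctan2(v[1],v[0])),P.round(4).tolist()
print(yaw("w1",(356.25,237),(386.2,233),.036),yaw("w3",(338.7,175),(370,172),.058))
for z in(.036,.064):print("cart",yaw("w2",(291.7,255-255+115+65),(295.7,115+11.2),z),yaw("w2",(308,180),(312.5,126.2),z))
m=cv2.inRange(cv2.cvtColor(D["w2"]["color"],cv2.COLOR_RGB2HSV),(22,150,90),(33,255,255));m[:, :260]=0;m[:,350:]=0;m[220:]=0
p=np.argwhere(m>0)[:,::-1];print(p.mean(0),onplane(D["w2"],[p.mean(0)],.064))
m=cv2.inRange(cv2.cvtColor(D["w1"]["color"],cv2.COLOR_RGB2HSV),(22,150,90),(33,255,255));m[220:]=0;q=np.argwhere(m>0)[:,::-1];q=q[q[:,0]<130];q=q[q[:,0]>90];print(q.mean(0))
print("mark",tri([(D["w2"],p.mean(0)),(D["w1"],q.mean(0))]))
```

```text
bt [ 0.44021423 -0.14572107  0.07267578] [ 0.44035243 -0.14595316  0.07158849]
bs [0.36300569 0.27274349 0.05568107]
ot [0.44893224 0.16490662 0.07449555] [0.44905443 0.16500202 0.07291032]
os [ 0.36882424 -0.3134178   0.05071669]
(np.float64(-81.90677380132658), [[0.3851, -0.2907, 0.036], [0.3902, -0.327, 0.036]]) (np.float64(-84.10874681677781), [[0.4653, 0.1849, 0.058], [0.4688, 0.1514, 0.058]])
cart (np.float64(-5.401757341406725), [[0.4536, -0.0125, 0.036], [0.5141, -0.0182, 0.036]]) (np.float64(-5.110086859701796), [[0.4537, -0.0313, 0.036], [0.5142, -0.0367, 0.036]])
cart (np.float64(-5.401757341406719), [[0.4598, -0.0152, 0.064], [0.5154, -0.0205, 0.064]]) (np.float64(-5.110086859701789), [[0.4598, -0.0325, 0.064], [0.5154, -0.0375, 0.064]])
[298.94444444 161.74444444] [[ 0.47924622 -0.02321321  0.064     ]]
[110.08108108 164.91351351]
mark [ 0.4791778  -0.0232263   0.06418514]
```

```bash
python3 -m jog '-5 34.5 0 0 0 0 87; 0 0 0 0 0 -0.1 87; 0 0 49 0 0 0 87; 0 0 49 0 0 0 87; 0 0 49 0 0 0 87; 0 0 49.5 0 0 0 87; 0 0 0 0 0 0 87'
```

```text
time_s: 6.58
position: [0.4465, 0.1652, 0.0448]
tcp_rot: [[0.995, 0.1, -0.009], [0.1, -0.995, -0.001], [-0.009, 0.0, -1.0]]
force: [-0.5, -0.7, 0.2]
opening: 1.002
grasp_force: 0.0
```

```bash
python3 -m jog '0 0 0 0 0 0 0; 0 0 0 0 0 0 0; 0 0 0 0 0 0 0; 0 0 0 0 0 0 0; 0 0 0 0 0 0 0; 0 0 0 0 0 0 0'; python3 -m jog '0 0 -25 0 0 0 0; 0 0 -40 0 0 0 0; 0 0 -40 0 0 0 0; 0 0 -25 0 0 0 0; 0 0 0 0 0 0 0'; python3 -c "
from h import *
s=read_state();print(s['position'],s['tcp_rot'].round(3),s['opening'])"
```

```text
time_s: 7.32
position: [0.4493, 0.1656, 0.0483]
tcp_rot: [[0.995, 0.1, 0.0], [0.1, -0.995, -0.0], [0.0, 0.0, -1.0]]
force: [-0.3, -0.3, 3.2]
opening: 0.438
grasp_force: 30.0
time_s: 7.95
position: [0.4503, 0.1658, 0.1795]
tcp_rot: [[0.995, 0.1, 0.004], [0.1, -0.995, 0.001], [0.004, -0.0, -1.0]]
force: [-0.2, 0.0, -1.3]
opening: 0.434
grasp_force: 30.0
[0.45032813 0.16580862 0.17953585] [[ 0.995  0.1    0.004]
 [ 0.1   -0.995  0.001]
 [ 0.004 -0.    -1.   ]] 0.4336512953309319
```

```bash
python3 -m jog '6.4 48.2 0 0 0 0 0; 6.4 48.2 0 0 0 0 0; 6.4 48.2 0 0 0 0 0; 6.4 48.2 0 0 0 0 0; 6.4 48.2 0 0 0 0 0; 6.4 48.2 0 0 0 0 0; 6.4 48.2 0 0 0 0 0; 6.4 48.2 0 0 0 0 0; 6.4 48.2 0 0 0 0 0; 6.4 48.2 0 0 0 0 0; 0 0 0 0 0 0.11 0; 0 0 0 0 0 0.11 0'; python3 -m jog '0 0 0 0 0 0.11 0; 0 0 40 0 0 0 0; 0 0 40 0 0 0 0; 0 0 20 0 0 0 0; 0 0 0 0 0 0 0; 0 0 0 0 0 0 0'; python3 -c "
from h import *
snap('p1',find=False)
s=read_state();print(s['position'],s['tcp_rot'].round(3),s['opening'])"
```

```text
time_s: 9.45
position: [0.5598, -0.3079, 0.1752]
tcp_rot: [[0.992, -0.125, -0.003], [-0.125, -0.992, 0.003], [-0.004, -0.002, -1.0]]
force: [-0.2, -0.7, -1.1]
opening: 0.431
grasp_force: 30.0
time_s: 10.2
position: [0.5617, -0.3082, 0.0788]
tcp_rot: [[0.974, -0.228, 0.002], [-0.228, -0.974, -0.001], [0.002, 0.001, -1.0]]
force: [0.7, -0.3, -0.1]
opening: 0.432
grasp_force: 30.0
[ 0.56193428 -0.30836757  0.07939515] [[ 0.974 -0.228  0.002]
 [-0.228 -0.974 -0.002]
 [ 0.003  0.001 -1.   ]] 0.4334697994067523
```

View pics/p1.png

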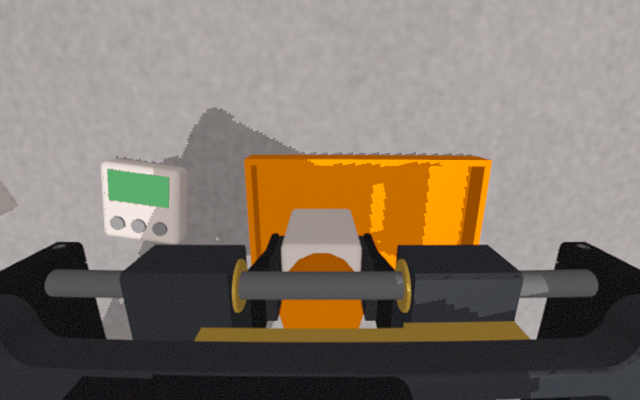

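p1 shows the bottle held upright (320,270) inside the left half of the orange tray, parallel to its rim (245–490,158). Lower and release.

```bash
python3 -m jog '0 0 13 0 0 0 0; 0 0 8 0 0 0 0; 0 0 4.5 0 0 0 0; 0 0 0 0 0 0 0; 0 0 0 0 0 0 0'; python3 -c "
from h import *
s=read_state();print(s['position'],s['force'])"
```

```text
time_s: 10.88
position: [0.561, -0.3076, 0.0524]
tcp_rot: [[0.974, -0.228, 0.0], [-0.228, -0.974, -0.0], [0.0, 0.0, -1.0]]
force: [-0.9, -0.1, -0.3]
opening: 0.429
grasp_force: 30.0
[ 0.56098539 -0.30764702  0.05242371] [-0.91818249 -0.09236499 -0.32641769]
```

```bash
python3 -m jog '0 0 0 0 0 0 56; 0 0 0 0 0 0 56; 0 0 0 0 0 0 56; 0 0 -20 0 0 0 56; 0 0 -50 0 0 0 56; 0 0 -50 0 0 0 56; -46.9 12.6 0 0 0 0 87; -46.9 12.6 0 0 0 0 87; -46.9 12.6 0 0 0 0 87; -46.9 12.6 0 0 0 0 87; 0 0 0 0 0 0 87; 0 0 0 0 0 0 87'; python3 -c "
from h import *
snap('p2',find=False)
for c in ('wrist','top'):
  capture(c)
  for n in ('orange_short','orange_tall'): print(c,n,[(np.round(x['at'],3),x['conf']) for x in place_of(c,n)])
s=read_state();print(s['position'],s['tcp_rot'].round(3))"; python3 -m jog '0 0 0 0 0 -0.1765 87; 0 0 0 0 0 -0.1765 87; 0 0 0 0 0 -0.1765 87; 0 0 0 0 0 -0.1765 87; 0 0 0 0 0 -0.1765 87; 0 0 0 0 0 -0.1765 87; 0 0 0 0 0 -0.1765 87; 0 0 0 0 0 -0.1765 87; 0 0 0 0 0 -0.1765 87; 0 0 0 0 0 -0.1765 87; 0 0 0 0 0 -0.1765 87; 0 0 0 0 0 0 87'
```

```text
time_s: 12.38
position: [0.3677, -0.3149, 0.1738]
tcp_rot: [[0.973, -0.229, 0.002], [-0.229, -0.973, -0.003], [0.003, 0.002, -1.0]]
force: [0.0, 0.2, -0.4]
opening: 0.999
grasp_force: 0.0
wrist orange_short [(array([ 0.478, -0.024, -0.004]), 0.71), (array([ 0.366, -0.312,  0.   ]), 0.64)]
wrist orange_tall [(array([ 0.478, -0.022, -0.003]), 0.64)]
top orange_short []
top orange_tall [(array([ 0.555, -0.308,  0.003]), 0.82)]
[ 0.36743415 -0.31378004  0.17244485] [[ 0.974 -0.227  0.   ]
 [-0.227 -0.974 -0.   ]
 [ 0.     0.    -1.   ]]
time_s: 14.22
position: [0.3671, -0.3138, 0.1724]
tcp_rot: [[-0.138, 0.99, -0.0], [0.99, 0.138, 0.0], [0.0, -0.0, -1.0]]
force: [0.2, -0.5, -1.1]
opening: 0.998
grasp_force: 0.0
```

```bash
python3 -m jog '0 0 45 0 0 0 87; 0 0 45 0 0 0 87; 0 0 30 0 0 0 87; 0 0 16.4 0 0 0 87; 0 0 0 0 0 0 87; 0 0 0 0 0 0 0; 0 0 0 0 0 0 0; 0 0 0 0 0 0 0; 0 0 0 0 0 0 0; 0 0 0 0 0 0 0; 0 0 0 0 0 0 0; 0 0 0 0 0 0 0'; python3 -m jog '0 0 -20 0 0 0 0; 0 0 -40 0 0 0 0; 0 0 -40 0 0 0 0; 0 0 -20 0 0 0 0; -19.9 42.5 0 0 0 0 0; -19.9 42.5 0 0 0 0 0; -19.9 42.5 0 0 0 0 0; -19.9 42.5 0 0 0 0 0; 0 0 0 0 0 0.128 0; 0 0 0 0 0 0.128 0; 0 0 0 0 0 0.128 0; 0 0 0 0 0 0 0'; python3 -c "
from h import *
snap('p3',find=False)
s=read_state();print(s['position'],s['tcp_rot'].round(3))"
```

```text
time_s: 15.72
position: [0.3669, -0.314, 0.0363]
tcp_rot: [[-0.14, 0.99, 0.0], [0.99, 0.14, -0.0], [-0.0, 0.0, -1.0]]
force: [0.2, -0.1, 2.0]
opening: 0.441
grasp_force: 29.3
time_s: 17.23
position: [0.5459, -0.3684, 0.1554]
tcp_rot: [[0.24, 0.971, -0.001], [0.971, -0.24, 0.001], [0.001, -0.001, -1.0]]
force: [0.2, -0.3, -0.6]
opening: 0.437
grasp_force: 29.3
[ 0.54587585 -0.3685149   0.15558636] [[ 0.239  0.971 -0.001]
 [ 0.971 -0.239  0.001]
 [ 0.001 -0.001 -1.   ]]
```

```bash
python3 -m jog '0 0 40 0 0 0 0; 0 0 40 0 0 0 0; 0 0 20 0 0 0 0; 0 0 10 0 0 0 0; 0 0 5.5 0 0 0 0; 0 0 0 0 0 0 0; 0 0 0 0 0 0 0'; python3 -m jog '0 0 0 0 0 0 48; 0 0 0 0 0 0 48; 0 0 0 0 0 0 48; 0 0 -20 0 0 0 48; 0 0 -50 0 0 0 48; 0 0 -50 0 0 0 48; 0 0 0 0 0 0 48'
```

```text
time_s: 18.15
position: [0.5469, -0.3694, 0.0418]
tcp_rot: [[0.241, 0.971, 0.001], [0.971, -0.241, -0.001], [-0.001, 0.002, -1.0]]
force: [0.7, -1.0, -1.2]
opening: 0.44
grasp_force: 29.3
time_s: 19.02
position: [0.5491, -0.3714, 0.1674]
tcp_rot: [[0.241, 0.97, 0.009], [0.971, -0.241, -0.009], [-0.006, 0.011, -1.0]]
force: [-0.1, -0.9, -0.2]
opening: 0.55
grasp_force: 0.0
```

```bash
python3 -m jog '47.7 -39.2 0 0 0 0 87; 47.7 -39.2 0 0 0 0 87; 47.7 -39.2 0 0 0 0 87; 47.7 -39.2 0 0 0 0 87; 0 0 0 0 0 0 87; 0 0 40 0 0 0 87; 0 0 30 0 0 0 87; 0 0 17.5 0 0 0 87; 0 0 0 0 0 0 87; 0 0 0 0 0 0 87'; python3 -c "
from h import *
snap('p4','scene',find=False);capture('scene')
for n in ('orange_short','orange_tall','blue_tall'): print(n,[(np.round(x['at'],3),x['conf']) for x in place_of('scene',n)])
s=read_state();print(s['position'],s['tcp_rot'].round(3))"
```

```text
time_s: 20.27
position: [0.4407, -0.1466, 0.0736]
tcp_rot: [[0.241, 0.97, 0.001], [0.97, -0.241, -0.001], [-0.0, 0.001, -1.0]]
force: [0.3, 0.4, -0.3]
opening: 1.001
grasp_force: 0.0
orange_short [(array([ 0.545, -0.368,  0.007]), 0.55), (array([ 0.559, -0.31 ,  0.007]), 0.27)]
orange_tall [(array([ 0.558, -0.308,  0.003]), 0.78)]
blue_tall [(array([ 0.671, -0.04 ,  0.005]), 0.72), (array([ 0.442, -0.146, -0.003]), 0.7)]
[ 0.44050587 -0.14615224  0.07384403] [[ 0.241  0.971  0.001]
 [ 0.971 -0.241 -0.001]
 [-0.     0.001 -1.   ]]
```

View pics/p4.png

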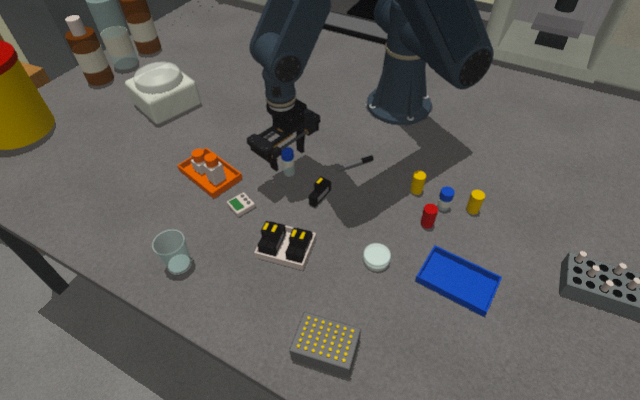

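p4: both orange bottles stand upright in the orange tray (198–215,155–180), and the open jaws straddle the tall blue cap (288,155).

```bash
python3 -m jog '0 0 0 0 0 0 0; 0 0 0 0 0 0 0; 0 0 0 0 0 0 0; 0 0 0 0 0 0 0; 0 0 0 0 0 0 0; 0 0 0 0 0 0 0; 0 0 0 0 0 0 0; 0 0 -20 0 0 0 0; 0 0 -40 0 0 0 0; 0 0 -40 0 0 0 0; 0 0 0 0 0 0 0'; python3 -m jog '47 -1.7 0 0 0 0 0; 47 -1.7 0 0 0 0 0; 47 -1.7 0 0 0 0 0; 47 -1.7 0 0 0 0 0; 47 -1.7 0 0 0 0 0; 47 -1.7 0 0 0 0 0; 47 -1.7 0 0 0 0 0; 47 -1.7 0 0 0 0 0; 47 -1.7 0 0 0 0 0; 47 -1.7 0 0 0 0 0; 47 -1.7 0 0 0 0 0; 47 -1.7 0 0 0 0 0';  python3 -m jog '0 0 0 0 0 0 0; 0 0 0 0 0 0 0; 0 0 40 0 0 0 0; 0 0 0 0 0 0 0; 0 0 0 0 0 0 0'; python3 -c "
from h import *
s=read_state();print(s['position'],s['tcp_rot'].round(3))"
```

```text
time_s: 21.9
position: [0.4417, -0.1468, 0.1756]
tcp_rot: [[0.241, 0.971, 0.006], [0.971, -0.241, -0.004], [-0.002, 0.006, -1.0]]
force: [-0.1, -0.0, -1.0]
opening: 0.38
grasp_force: 30.0
time_s: 23.4
position: [0.5555, 0.4074, 0.1709]
tcp_rot: [[0.241, 0.971, -0.003], [0.971, -0.241, -0.002], [-0.002, -0.002, -1.0]]
force: [0.4, -0.2, -1.5]
opening: 0.38
grasp_force: 30.0
time_s: 24.02
position: [0.5566, 0.4055, 0.1336]
tcp_rot: [[0.242, 0.97, -0.0], [0.97, -0.242, -0.0], [-0.0, -0.0, -1.0]]
force: [0.1, -0.4, -0.6]
opening: 0.38
grasp_force: 30.0
[0.55660632 0.40551084 0.1336163 ] [[ 0.242  0.97  -0.   ]
 [ 0.97  -0.242 -0.   ]
 [-0.    -0.    -1.   ]]
```

```bash
python3 -m jog '0 0 30 0 0 0 0; 0 0 15 0 0 0 0; 0 0 7 0 0 0 0; 0 0 3.5 0 0 0 0; 0 0 0 0 0 0 0; 0 0 0 0 0 0 0; 0 0 0 0 0 0 52; 0 0 0 0 0 0 52; 0 0 0 0 0 0 52; 0 0 -20 0 0 0 52; 0 0 -40 0 0 0 52; 0 0 -17.5 0 0 0 52'; python3 -m jog '-35.3 -32.9 0 0 0 0 56; -35.3 -32.9 0 0 0 0 56; -35.3 -32.9 0 0 0 0 56; -35.3 -32.9 0 0 0 0 56; -35.3 -32.9 0 0 0 0 56; 0 0 0 0 0 0 56; 0 0 0 0 0 0 56; 0 0 0 0 0 0 56'
python3 - <<'E'
from h import *
d=snap('p5',find=False)
s=read_state();print(s['position'],s['tcp_rot'].round(3))
for c in ('wrist','scene','top'):
    if c!='wrist':capture(c)
    for n in ('blue_short','blue_tall'): print(c,n,[(np.round(x['at'],3).tolist(),round(x['conf'],2)) for x in place_of(c,n)])
d=capture('scene')
for k,dd in (('w',pickle.load(open('pics/p5.pkl','rb'))),('s',d)):
    n,l,st,ce=cv2.connectedComponentsWithStats(cv2.inRange(cv2.cvtColor(dd['color'],cv2.COLOR_RGB2HSV),(105,140,60),(122,255,255)))
    print(k,[(ce[i].round(1).tolist(),st[i].tolist()) for i in range(1,n) if st[i,4]>40])
E
```

```text
time_s: 25.52
position: [0.5579, 0.4073, 0.159]
tcp_rot: [[0.241, 0.971, 0.005], [0.971, -0.241, 0.003], [0.004, 0.005, -1.0]]
force: [0.1, 0.0, 0.4]
opening: 0.595
grasp_force: 0.0
time_s: 26.52
position: [0.3559, 0.2756, 0.1555]
tcp_rot: [[0.241, 0.97, 0.003], [0.97, -0.241, 0.001], [0.002, 0.002, -1.0]]
force: [-0.3, -0.6, 0.1]
opening: 0.641
grasp_force: 0.0
[0.35565909 0.27545445 0.15537407] [[ 0.241  0.971  0.002]
 [ 0.971 -0.241  0.001]
 [ 0.001  0.002 -1.   ]]
wrist blue_short [([0.329, 0.342, -0.001], 0.9), ([0.352, 0.275, 0.0], 0.87), ([0.332, 0.189, 0.0], 0.87), ([0.431, 0.255, -0.005], 0.56)]
wrist blue_tall []
scene blue_short [([0.426, 0.257, 0.005], 0.89), ([0.332, 0.19, 0.0], 0.79), ([0.354, 0.276, -0.001], 0.64)]
scene blue_tall [([0.556, 0.41, 0.004], 0.57)]
top blue_short [([0.336, 0.188, 0.001], 0.65), ([0.426, 0.258, -0.002], 0.62), ([0.557, 0.409, 0.003], 0.45)]
top blue_tall [([0.557, 0.408, 0.002], 0.66)]
w [([513.6, 66.6], [451, 0, 132, 140, 9456]), ([533.5, 51.8], [527, 46, 14, 12, 49]), ([547.0, 79.3], [539, 64, 17, 35, 152]), ([552.4, 95.7], [546, 90, 14, 13, 62]), ([318.6, 211.9], [299, 190, 40, 44, 1414])]
s [([446.5, 193.8], [440, 187, 15, 15, 175]), ([458.1, 279.1], [416, 245, 86, 71, 3088])]
```

View pics/p5.png

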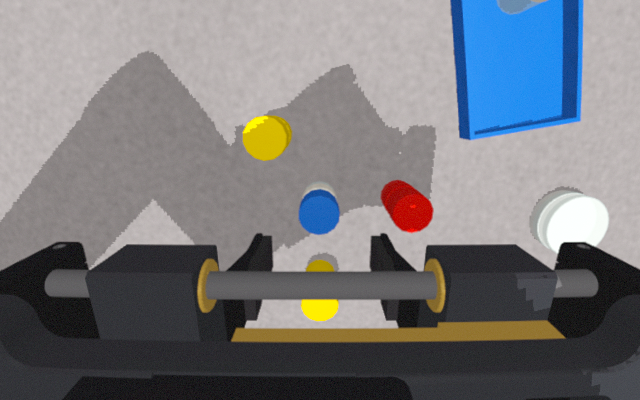

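p5: blue cap at (319,212), centred on the jaw axis. The yellow ones at (266,138) and (320,290) and the red one at (407,205) are clear of the fingers.

```bash
python3 -c "
from h import *
print(onplane(pickle.load(open('pics/p5.pkl','rb')),[(318.6,211.9)],.054))"; python3 -m jog '-1 -2.5 0 0 0 0 56; 0 0 40 0 0 0 56; 0 0 40 0 0 0 56; 0 0 25 0 0 0 56; 0 0 0 0 0 0 56; 0 0 0 0 0 0 0; 0 0 0 0 0 0 0; 0 0 0 0 0 0 0; 0 0 0 0 0 0 0; 0 0 0 0 0 0 0; 0 0 0 0 0 0 0'; python3 -m jog '0 0 -20 0 0 0 0; 0 0 -40 0 0 0 0; 0 0 -45 0 0 0 0; 0 0 -20 0 0 0 0; 0 0 0 0 0 0 0; 0 0 0 0 0 0 0'
```

```text
[[0.35379209 0.27443685 0.054     ]]
time_s: 28.4
position: [0.3521, 0.2746, 0.0509]
tcp_rot: [[0.241, 0.97, 0.002], [0.97, -0.241, 0.001], [0.001, 0.002, -1.0]]
force: [0.7, -0.3, 7.0]
opening: 0.381
grasp_force: 29.8
time_s: 29.15
position: [0.3507, 0.274, 0.1744]
tcp_rot: [[0.241, 0.97, -0.002], [0.97, -0.241, -0.001], [-0.001, -0.001, -1.0]]
force: [-1.0, 0.7, -1.0]
opening: 0.385
grasp_force: 29.9
```

```bash
python3 -m jog '22.9 35.7 0 0 0 0 0; 22.9 35.7 0 0 0 0 0; 22.9 35.7 0 0 0 0 0; 22.9 35.7 0 0 0 0 0; 22.9 35.7 0 0 0 0 0; 0 0 0 0 0 0 0; 0 0 0 0 0 0 0; 0 0 40 0 0 0 0; 0 0 40 0 0 0 0; 0 0 20 0 0 0 0; 0 0 0 0 0 0 0'; python3 -m jog '0 0 10 0 0 0 0; 0 0 6 0 0 0 0; 0 0 4.5 0 0 0 0; 0 0 0 0 0 0 0; 0 0 0 0 0 0 0'; python3 -m jog '0 0 0 0 0 0 52; 0 0 0 0 0 0 52; 0 0 0 0 0 0 52; 0 0 -20 0 0 0 52; 0 0 -50 0 0 0 52; 0 0 -60 0 0 0 52; 0 0 0 0 0 0 87'
```

```text
time_s: 30.52
position: [0.5503, 0.3419, 0.0735]
tcp_rot: [[0.241, 0.971, -0.004], [0.971, -0.241, -0.002], [-0.003, -0.004, -1.0]]
force: [-0.0, 0.4, 0.1]
opening: 0.381
grasp_force: 29.9
time_s: 31.15
position: [0.5526, 0.3426, 0.055]
tcp_rot: [[0.241, 0.971, 0.001], [0.971, -0.241, 0.0], [0.001, 0.001, -1.0]]
force: [0.3, 0.3, 0.7]
opening: 0.376
grasp_force: 29.9
time_s: 32.02
position: [0.5561, 0.3442, 0.1923]
tcp_rot: [[0.241, 0.97, 0.013], [0.971, -0.241, 0.006], [0.009, 0.012, -1.0]]
force: [-0.2, 0.2, -0.7]
opening: 0.645
grasp_force: 0.0
```

```bash
python3 -m jog '-43.9 20.9 0 0 0 0 87; -43.9 20.9 0 0 0 0 87; -43.9 20.9 0 0 0 0 87; -43.9 20.9 0 0 0 0 87; -43.9 20.9 0 0 0 0 87; -43.9 20.9 0 0 0 0 87; -43.9 20.9 0 0 0 0 87; -43.9 20.9 0 0 0 0 87; -43.9 20.9 0 0 0 0 87; 0 0 0 0 0 0 87; 0 0 0 0 0 0 87; 0 0 0 0 0 0 87'
python3 - <<'E'
from h import *
d=snap('r1'); s=read_state();print(s['position'],s['tcp_rot'].round(3))
E
python3 -m jog '40 -20 0 0 0 0 87; 0 0 0 0 0 0 87; 0 0 0 0 0 0 87;0 0 0 0 0 0 87'
python3 - <<'E'
from h import *
d=snap('r2',find=False); s=read_state();print(s['position'],s['tcp_rot'].round(3))
a=cv2.imread('pics/r1.png')[:240];b=cv2.imread('pics/r2.png')[:240]
cv2.imwrite('pics/r12.png',np.vstack([a,b]))
E
```

```text
time_s: 33.52
position: [0.6389, -0.0848, 0.1845]
tcp_rot: [[0.24, 0.971, -0.001], [0.971, -0.24, 0.001], [0.0, -0.001, -1.0]]
force: [0.3, -0.2, 0.3]
opening: 1.001
grasp_force: 0.0
r1 orange_tall [([0.654, 0.011, 0.002], 0.4)]
r1 cartridge [([0.481, -0.023, -0.003], 0.78)]
r1 orange_tray [([0.654, 0.012, 0.003], 0.43)]
r1 rack [([0.658, -0.014, 0.0], 0.93)]
r1 neighbour_right [([0.663, -0.042, 0.004], 0.75)]
[ 0.63956023 -0.08628954  0.18464978] [[ 0.241  0.971 -0.   ]
 [ 0.971 -0.241 -0.   ]
 [-0.    -0.    -1.   ]]
time_s: 34.58
position: [0.6303, -0.0437, 0.1847]
tcp_rot: [[0.242, 0.97, 0.001], [0.97, -0.242, -0.001], [-0.0, 0.001, -1.0]]
force: [-0.3, -0.8, 0.6]
opening: 1.0
grasp_force: 0.0
[ 0.63017011 -0.04365259  0.18471415] [[ 0.242  0.97   0.001]
 [ 0.97  -0.242 -0.   ]
 [-0.     0.001 -1.   ]]
```

View pics/r12.png

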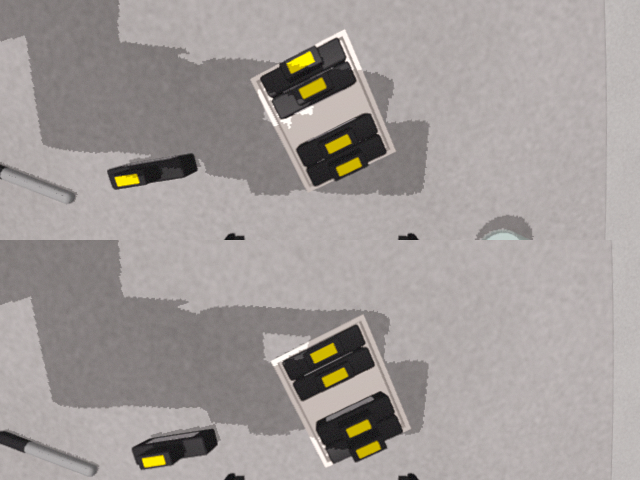

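Run:
```python
from h import *
A,B=[pickle.load(open(f'pics/{k}.pkl','rb')) for k in('r1','r2')]
def marks(d):
    m=cv2.inRange(cv2.cvtColor(d['color'],cv2.COLOR_RGB2HSV),(22,150,90),(33,255,255));m[238:]=0
    n,l,st,ce=cv2.connectedComponentsWithStats(m);return sorted([ (ce[i],int(st[i,4])) for i in range(1,n) if st[i,4]>60],key=lambda t:t[0][1])
a,b=marks(A),marks(B);print([(x[0].round(1).tolist(),x[1]) for x in a],[(x[0].round(1).tolist(),x[1]) for x in b])
for p,q in zip(a,b):print(tri([(A,p[0]),(B,q[0])]).round(4))
for k,d,c in(('A',A,[(345,30),(251,79),(309,190),(395,153)]),('B',B,[(362,76),(272,123),(325,227),(410,188)])):
    P=onplane(d,c,.022);print(k,P[:,:2].round(4).tolist(),P.mean(0).round(4),np.linalg.norm(P-np.roll(P,1,0),axis=1).round(3), [np.degrees(np.arctan2(*(P[i]-P[j])[[1,0]])).round(1) for i,j in((0,1),(3,2),(1,2),(0,3))])
P=onplane(A,[m[0] for m in a],.064);print(P.round(4).tolist());P=onplane(B,[m[0] for m in b],.064);print(P.round(4).tolist())
```

```text
[([300.0, 62.2], 345), ([312.3, 87.8], 329), ([338.0, 143.5], 289), ([348.5, 166.4], 277), ([126.6, 179.7], 248)] [([323.5, 112.8], 300), ([334.5, 136.8], 288), ([358.4, 188.2], 262), ([368.1, 209.3], 248), ([153.3, 220.9], 233)]
[0.6507 0.0302 0.069 ]
[0.655  0.0098 0.0689]
[ 0.6648 -0.0372  0.0687]
[ 0.6691 -0.0578  0.0685]
[ 0.4791 -0.0231  0.0645]
A [[0.6949, 0.0537], [0.6017, 0.0345], [0.6273, -0.0805], [0.7183, -0.0645]] [ 0.6606 -0.0142  0.022 ] [0.121 0.095 0.118 0.092] [np.float64(11.7), np.float64(10.0), np.float64(102.5), np.float64(101.2)]
B [[0.6934, 0.0532], [0.6013, 0.0328], [0.6251, -0.0822], [0.7186, -0.0623]] [ 0.6596 -0.0146  0.022 ] [0.118 0.094 0.117 0.096] [np.float64(12.5), np.float64(12.1), np.float64(101.7), np.float64(102.3)]
[[0.6504, 0.031, 0.064], [0.655, 0.0101, 0.064], [0.6649, -0.0377, 0.064], [0.6692, -0.0586, 0.064], [0.4787, -0.0232, 0.064]]
[[0.6508, 0.0302, 0.064], [0.655, 0.0093, 0.064], [0.6651, -0.0384, 0.064], [0.6694, -0.0593, 0.064], [0.4789, -0.0232, 0.064]]
```

```bash
python3 -m jog '-5.6 -50.5 0 0 0 0 70; -5.6 -50.5 0 0 0 0 70; -5.5 -50.6 0 0 0 0 70; 0 0 0 0 0 -0.152 70; 0 0 30 0 0 0 70; 0 0 30 0 0 0 70; 0 0 0 0 0 0 70; 0 0 0 0 0 0 70; 0 0 0 0 0 0 70'
python3 - <<'E'
from h import *
d=snap('c1',find=False); s=read_state();print(s['position'],s['tcp_rot'].round(3))
im=d['color'][60:240,220:420,::-1];cv2.imwrite('pics/c1c.png',cv2.resize(im,None,fx=3,fy=3,interpolation=cv2.INTER_CUBIC))
E
```

```text
time_s: 35.75
position: [0.4796, -0.0227, 0.1257]
tcp_rot: [[0.092, 0.996, 0.002], [0.996, -0.091, -0.001], [-0.0, 0.002, -1.0]]
force: [-0.1, -0.5, 0.1]
opening: 0.803
grasp_force: 0.0
[ 0.47941201 -0.02262843  0.12568751] [[ 0.091  0.996  0.002]
 [ 0.996 -0.091 -0.001]
 [-0.     0.002 -1.   ]]
```

View pics/c1c.png

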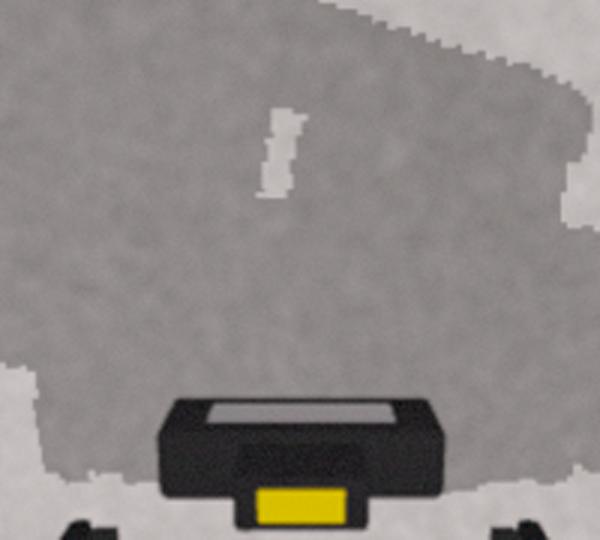

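Crop c1: the cartridge edges are level with the jaws and its yellow mark is centred (300,505), so the yaw is right. Descend and grip the tab.

```bash
python3 -m jog '0 0 35 0 0 0 70; 0 0 18 0 0 0 70; 0 0 10 0 0 0 70; 0 0 0 0 0 0 70; 0 0 0 0 0 0 0; 0 0 0 0 0 0 0; 0 0 0 0 0 0 0; 0 0 0 0 0 0 0; 0 0 0 0 0 0 0; 0 0 0 0 0 0 0; 0 0 0 0 0 0 0'; python3 -c "
from h import *
s=read_state();print(s['position'],s['tcp_rot'].round(3))"; python3 -m jog '0 0 -15 0 0 0 0; 0 0 -40 0 0 0 0; 0 0 -40 0 0 0 0; 0 0 -15 0 0 0 0; 0 0 0 0 0 0 0; 0 0 0 0 0 0 0;0 0 0 0 0 0 0;0 0 0 0 0 0 0'; python3 -c "
from h import *
s=read_state();print(s['position'],s['tcp_rot'].round(3))"
```

```text
time_s: 37.17
position: [0.4787, -0.0224, 0.0618]
tcp_rot: [[0.091, 0.996, 0.0], [0.996, -0.091, -0.0], [-0.0, 0.0, -1.0]]
force: [-0.1, -0.1, 1.7]
opening: 0.365
grasp_force: 30.0
[ 0.47871168 -0.0223777   0.06178466] [[ 0.091  0.996  0.   ]
 [ 0.996 -0.091 -0.   ]
 [-0.     0.    -1.   ]]
time_s: 38.17
position: [0.4782, -0.0223, 0.1709]
tcp_rot: [[0.091, 0.996, -0.002], [0.996, -0.091, 0.0], [0.0, -0.002, -1.0]]
force: [0.3, 0.1, -1.7]
opening: 0.37
grasp_force: 30.0
[ 0.47818509 -0.0222642   0.17088051] [[ 0.091  0.996 -0.002]
 [ 0.996 -0.091  0.   ]
 [ 0.    -0.002 -1.   ]]
```

```bash
python3 -m jog '6.25 45 0 0 0 0 0; 6.25 45 0 0 0 0 0; 6.25 45 0 0 0 0 0; 6.25 45 0 0 0 0 0; 0 0 0 0 0 -0.1485 0; 0 0 0 0 0 -0.1485 0; 0 0 20 0 0 0 0; 0 0 0 0 0 0 0; 0 0 0 0 0 0 0; 0 0 0 0 0 0 0'
python3 - <<'E'
from h import *
d=snap('c2',find=False); s=read_state();print(s['position'],s['tcp_rot'].round(4),np.degrees(np.arctan2(s['tcp_rot'][1,0],s['tcp_rot'][0,0])))
im=d['color'][60:300,180:460,::-1];cv2.imwrite('pics/c2c.png',cv2.resize(im,None,fx=2.5,fy=2.5,interpolation=cv2.INTER_CUBIC))
E
```

```text
time_s: 39.42
position: [0.6606, -0.014, 0.1523]
tcp_rot: [[-0.204, 0.979, 0.001], [0.979, 0.204, -0.0], [-0.0, 0.001, -1.0]]
force: [-0.7, 0.1, -1.1]
opening: 0.363
grasp_force: 30.0
[ 0.66059154 -0.01398699  0.15234109] [[-2.041e-01  9.790e-01  1.200e-03]
 [ 9.790e-01  2.041e-01 -2.000e-04]
 [-5.000e-04  1.200e-03 -1.000e+00]] 101.77477944130364
```

View pics/c2c.png

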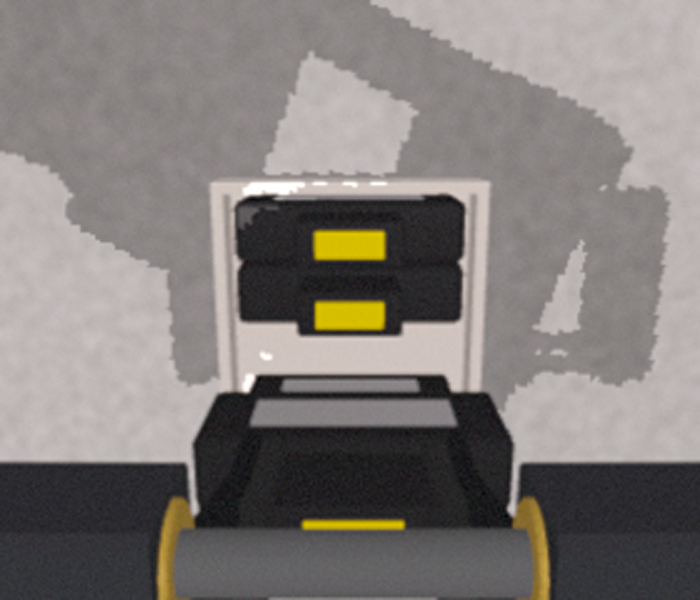

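Run:
```python
from h import *
d=pickle.load(open('pics/c2.pkl','rb'));s=read_state();R=s['tcp_rot'];p=s['position']
for r,z in((217.2,.0905),(236.8,.1265)):
    X=onplane(d,[(321,r)],z)[0];print((R.T@(X-p)*1000).round(1))
g=d['color'][:,321].astype(int).sum(1);print(list(enumerate(g))[205:262])
# neighbour marks & rack in tool frame
m=cv2.inRange(cv2.cvtColor(d['color'],cv2.COLOR_RGB2HSV),(22,150,90),(33,255,255));m[200:]=0
n,l,st,ce=cv2.connectedComponentsWithStats(m)
for i in range(1,n):
    if st[i,4]>60:
        X=onplane(d,[ce[i]],.068)[0];print(ce[i],X.round(4),(R.T@(X-p)*1000).round(1))
```

```text
[ 7.4  0.3 61.8]
[ 8.   0.3 25.8]
[(205, np.int64(594)), (206, np.int64(594)), (207, np.int64(596)), (208, np.int64(580)), (209, np.int64(466)), (210, np.int64(175)), (211, np.int64(224)), (212, np.int64(405)), (213, np.int64(402)), (214, np.int64(398)), (215, np.int64(390)), (216, np.int64(307)), (217, np.int64(123)), (218, np.int64(71)), (219, np.int64(195)), (220, np.int64(354)), (221, np.int64(402)), (222, np.int64(395)), (223, np.int64(405)), (224, np.int64(398)), (225, np.int64(402)), (226, np.int64(404)), (227, np.int64(401)), (228, np.int64(401)), (229, np.int64(385)), (230, np.int64(265)), (231, np.int64(111)), (232, np.int64(87)), (233, np.int64(98)), (234, np.int64(111)), (235, np.int64(86)), (236, np.int64(122)), (237, np.int64(111)), (238, np.int64(104)), (239, np.int64(115)), (240, np.int64(118)), (241, np.int64(106)), (242, np.int64(76)), (243, np.int64(102)), (244, np.int64(75)), (245, np.int64(89)), (246, np.int64(82)), (247, np.int64(92)), (248, np.int64(87)), (249, np.int64(73)), (250, np.int64(81)), (251, np.int64(87)), (252, np.int64(89)), (253, np.int64(92)), (2
[... 647 characters left out ...]
  84.5]
[597.09876543  31.98765432] [0.8181 0.1539 0.068 ] [132.3 188.4  84.5]
[612.34177215  32.74683544] [0.8292 0.1562 0.068 ] [132.3 199.7  84.5]
[627.28395062  33.66666667] [0.8402 0.1585 0.068 ] [132.2 211.   84.5]
[562.56962025  52.53164557] [0.799  0.1357 0.068 ] [118.4 165.9  84.5]
[577.96202532  53.15189873] [0.81  0.138 0.068] [118.4 177.2  84.5]
[593.06410256  53.84615385] [0.821  0.1402 0.068 ] [118.3 188.4  84.5]
[608.16216216  54.64864865] [0.8321 0.1424 0.068 ] [118.2 199.7  84.5]
[622.9375  55.3125] [0.8431 0.1447 0.068 ] [118.2 210.9  84.5]
[319.25142857 157.5       ] [0.6505 0.0303 0.068 ] [45.4 -0.9 84.3]
[319.45970149 185.51641791] [0.6549 0.0098 0.068 ] [24.5 -0.8 84.3]
```

c2 crop: the cartridge is parallel to the rack and centred lengthwise. It hangs about 1–2 mm toward -tool x, so I correct and lower to just above the gap.

```bash
python3 -m jog '1.7 -0.7 0 0 0 0 0; 0 0 25 0 0 0 0; 0 0 15 0 0 0 0; 0 0 3 0 0 0 0; 0 0 0 0 0 0 0; 0 0 0 0 0 0 0; 0 0 0 0 0 0 0'
python3 - <<'E'
from h import *
d=snap('c3',find=False); s=read_state();R=s['tcp_rot'];p=s['position'];print(p,s['force'])
im=d['color'][100:300,200:440,::-1];cv2.imwrite('pics/c3c.png',cv2.resize(im,None,fx=3,fy=3,interpolation=cv2.INTER_CUBIC))
g=d['color'][:,321].astype(int).sum(1);print(g[170:250].tolist())
q=proj(d,[p+R@np.array([t,0,0])/1000*1+np.array([0,0,dz]) for t,dz in((10,-.0618),(10,-.0258))]);print(q)
E
```

```text
time_s: 40.35
position: [0.6596, -0.0125, 0.1094]
tcp_rot: [[-0.204, 0.979, 0.001], [0.979, 0.204, -0.0], [-0.001, 0.001, -1.0]]
force: [-0.6, -0.1, -0.6]
opening: 0.363
grasp_force: 30.0
[ 0.65946632 -0.01243002  0.10925958] [-0.99150671 -0.54733134 -0.64138805]
[418, 418, 415, 414, 416, 415, 416, 402, 284, 158, 106, 108, 104, 118, 106, 81, 103, 112, 105, 99, 84, 105, 81, 95, 111, 123, 105, 131, 248, 379, 416, 416, 414, 415, 416, 413, 416, 417, 416, 415, 407, 338, 172, 126, 257, 433, 478, 191, 86, 213, 364, 421, 416, 406, 416, 410, 409, 409, 417, 392, 285, 125, 81, 81, 101, 117, 118, 128, 110, 120, 113, 101, 94, 97, 111, 73, 93, 103, 93, 90]
[[320.30991398 213.47353445]
 [320.32698156 233.36321742]]
```

View pics/c3c.png

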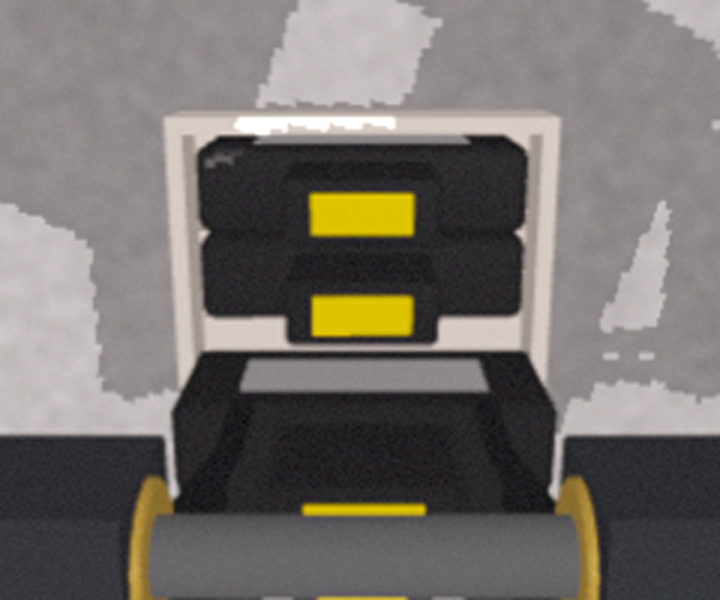

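Run:
```python
from h import *
d=pickle.load(open('pics/c3.pkl','rb'));s=read_state();R=s['tcp_rot'];p=s['position']
f=lambda c,r,z:(R.T@(onplane(d,[(c,r)],z)[0]-p)*1000).round(1)
print('cart bottom edge',f(321,216.8,p[2]-.0618),'neigh edge',f(280,205.6,.040),d['color'][195:222,280].astype(int).sum(1).tolist())
m=cv2.inRange(cv2.cvtColor(d['color'],cv2.COLOR_RGB2HSV),(22,150,90),(33,255,255));m[215:]=0;m[:,400:]=0
n,l,st,ce=cv2.connectedComponentsWithStats(m)
for i in range(1,n):
    if st[i,4]>60: print('mark',f(*ce[i],.068))
```

```text
cart bottom edge [ 7.6  0.4 61.8] neigh edge [ 13.4 -28.7  69.2] [134, 135, 111, 114, 102, 125, 98, 132, 118, 124, 261, 493, 614, 608, 611, 610, 604, 608, 613, 610, 594, 489, 177, 87, 86, 95, 89]
mark [43.6 -0.1 41.2]
mark [22.7  0.  41.3]
```

```bash
python3 -m jog '1.2 0 0 0 0 0 0; 0 0 10 0 0 0 0; 0 0 8 0 0 0 0; 0 0 0 0 0 0 0'; python3 -m jog '0 0 8 0 0 0 0; 0 0 6 0 0 0 0; 0 0 0 0 0 0 0'; python3 -m jog '0 0 5 0 0 0 0; 0 0 4 0 0 0 0; 0 0 0 0 0 0 0;0 0 0 0 0 0 0'; python3 -c "
from h import *
s=read_state();print(s['position'],s['force'],s['moment'])
d=capture('wrist')
m=cv2.inRange(cv2.cvtColor(d['color'],cv2.COLOR_RGB2HSV),(22,150,90),(33,255,255));m[260:]=0;m[:,400:]=0
n,l,st,ce=cv2.connectedComponentsWithStats(m)
for i in range(1,n):
    if st[i,4]>60: print('mark',onplane(d,[ce[i]],.068)[0].round(4))
"
```

```text
time_s: 40.9
position: [0.6579, -0.0111, 0.0892]
tcp_rot: [[-0.204, 0.979, -0.003], [0.979, 0.204, 0.001], [0.001, -0.003, -1.0]]
force: [1.5, -1.0, -0.9]
opening: 0.365
grasp_force: 30.0
time_s: 41.28
position: [0.6584, -0.0111, 0.0758]
tcp_rot: [[-0.204, 0.979, -0.002], [0.979, 0.204, 0.0], [0.001, -0.001, -1.0]]
force: [-0.4, 0.9, -0.8]
opening: 0.362
grasp_force: 30.0
time_s: 41.78
position: [0.659, -0.0112, 0.0677]
tcp_rot: [[-0.204, 0.979, 0.0], [0.979, 0.204, -0.0], [-0.0, 0.0, -1.0]]
force: [0.4, 0.3, -0.8]
opening: 0.363
grasp_force: 30.0
[ 0.65897565 -0.01123979  0.06768857] [ 0.40629189  0.30519247 -0.79405166] [-0.0316468  -0.13486149 -0.05412012]
mark [0.6505 0.0302 0.068 ]
mark [0.6549 0.0095 0.068 ]
```

```bash
python3 -m jog '0 0 1.8 0 0 0 0; 0 0 0 0 0 0 0; 0 0 0 0 0 0 0'; python3 -m jog '0 0 0 0 0 0 48; 0 0 0 0 0 0 48; 0 0 0 0 0 0 48; 0 0 0 0 0 0 48; 0 0 -15 0 0 0 48; 0 0 -40 0 0 0 48; 0 0 -50 0 0 0 48; -50 0 0 0 0 0 48; -40 0 0 0 0 0 48; 0 0 0 0 0 0 48; 0 0 0 0 0 0 48'
python3 - <<'E'
from h import *
d=snap('f1',find=False)
s=read_state();print(s['position'])
m=cv2.inRange(cv2.cvtColor(d['color'],cv2.COLOR_RGB2HSV),(22,150,90),(33,255,255));m[240:]=0
n,l,st,ce=cv2.connectedComponentsWithStats(m)
for i in range(1,n):
    if st[i,4]>60 and 200<ce[i][0]<440: print('mark',onplane(d,[ce[i]],.068)[0].round(4),st[i,4])
e=snap('f2','scene')
cv2.imwrite('pics/fin.png',np.hstack([cv2.resize(d['color'][0:240,200:440,::-1],(400,400)),cv2.resize(e['color'][120:320,160:510,::-1][:, :],(400,400*200//350*1))[:400] if 0 else cv2.resize(e['color'][130:320,170:510,::-1],(400,400))]))
E
```

```text
time_s: 42.2
position: [0.6589, -0.0112, 0.0659]
tcp_rot: [[-0.204, 0.979, 0.0], [0.979, 0.204, 0.0], [0.0, 0.0, -1.0]]
force: [0.2, -0.4, -0.8]
opening: 0.368
grasp_force: 30.0
time_s: 43.58
position: [0.6769, -0.099, 0.1714]
tcp_rot: [[-0.204, 0.979, -0.0], [0.979, 0.204, 0.001], [0.001, 0.0, -1.0]]
force: [-0.7, -0.4, -0.7]
opening: 0.551
grasp_force: 0.0
[ 0.67683936 -0.09834482  0.1711841 ]
mark [0.6504 0.0302 0.068 ] 402
mark [0.6548 0.0095 0.068 ] 374
mark [ 0.6595 -0.0119  0.068 ] 334
mark [ 0.6645 -0.0373  0.068 ] 319
mark [ 0.6689 -0.0578  0.068 ] 318
f2 blue_tall [([0.559, 0.405, 0.003], 0.63)]
f2 blue_short [([0.553, 0.343, 0.001], 0.89), ([0.426, 0.254, 0.0], 0.89), ([0.332, 0.195, 0.002], 0.81), ([0.328, 0.343, 0.002], 0.79)]
f2 orange_tall [([0.559, -0.31, 0.008], 0.82), ([0.55, -0.338, 0.003], 0.29)]
f2 orange_short [([0.547, -0.369, 0.006], 0.59)]
f2 cartridge [([0.659, -0.014, 0.004], 0.66), ([0.65, 0.008, 0.005], 0.23)]
f2 blue_tray [([0.552, 0.375, -0.0], 0.84)]
f2 orange_tray [([0.552, -0.336, 0.0], 0.59)]
f2 rack [([0.658, -0.014, 0.0], 0.61)]
f2 neighbour_left [([0.651, 0.01, 0.006], 0.58)]
f2 neighbour_right [([0.669, -0.037, 0.001], 0.63), ([0.559, -0.31, 0.008], 0.63), ([0.659, -0.016, 0.008], 0.36)]
```

View pics/fin.png

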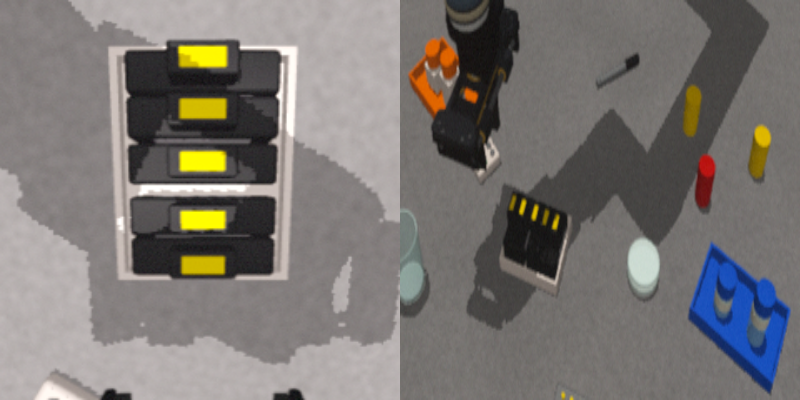

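The final view shows five cartridges in the rack (200,55–265) in a straight row with equal-height marks, neighbours unmoved within 0.5 mm. Both vials stand upright in the blue tray and both bottles in the orange tray.

```bash
python3 -c "
from rig import *
print(hand_in())"
```

```text
the job is handed in; nothing more can be done
None
```

The job is handed in: both blue vials and both orange bottles stand upright in their trays, the cartridge is down in the rack gap about 2 mm off centre, the neighbours measured within 1 mm of where they were, and the arm used about 44 of the 131 s; no verdict came back.

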